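# Fit the spacer sleeve and hold the hidden bolt head on a mixer drive

### The job

Help put this tube-mixer drive together: slide the tall spacer sleeve down over the upright drive shaft until it rests on the shaft's shoulder and let go of it, then reach down into the narrow gap behind the bracket, grasp the hidden bolt head that the nut runner is dragging round, and hold it so it no longer turns. Finish while still gripping the bolt head and keeping it still; do not let go at the end. Leave the flat ring, the bottle and the tube rack where they stand.

Things in the scene. Friction and masses are not known exactly. Their poses are not given: they have to be found in the camera images.
- drive_unit: Fixed, half-assembled mixer drive on an aluminium base plate 150 x 290 mm, 12 mm thick. Origin: at bench level straight below the bolt head's centre. z up; x level, along the bolt axis from the nut runner in front to the white gear housing behind; y towards the drive shaft. Yawed up to 0.35 rad either way.
- bracket_top (a point): Middle of the bracket's top edge, 107 mm above the bench, at drive_unit x = -21 mm. The bracket is an upright steel plate 6 mm thick, 100 mm wide along y. In front of it, drive_unit x -183 to -24 mm, y -40 to 40 mm, lies the grey nut runner, up to 98 mm high.
- housing_top (a point): Middle of the white gear housing's top, 100 mm above the bench: a block at drive_unit x 30 to 85 mm, y -70 to 55 mm. The gap between it and the bracket (x -18 to 30 mm) is 48 mm wide, open above and at both y ends; its floor is the base plate.
- bolt_head (a point): Steel hexagon bolt head in the gap behind the bracket: 22 mm across flats, 25 across corners, 16 thick. Origin at its centre, 75 mm above the bench, 32 mm below the bracket's top. Its x axis is the bolt axis; its near face is 10 mm off the bracket, on a 19 mm round boss. Flats are parallel to x: fingers from above close along drive_unit y and square the head up as they close.
- bolt (a joint): Turning angle of the bolt (rad, about drive_unit x). The nut runner drags nut and bolt round together at about 0.25 rad/s with about 0.04 N m, without end, until the head is held. At 0 a pair of flats is upright, facing along drive_unit y; the same again every 1.047 rad. Starts between 0 and 1.05.
- sleeve_center (a point): Centre (half-way up) of the tall spacer sleeve: a loose plain steel tube, 32 mm outside, 16.6 mm bore, 40 mm tall, standing upright on the bench to the robot's right. About 70 g. z axis along the bore.
- sleeve: The same sleeve; origin at the centre of its underside.
- shaft_top (a point): Centre of the top of the upright steel drive shaft, 85 mm above the bench, at drive_unit y = 140 mm. The shaft is 14 mm in diameter, its last 5 mm tapering to 8 mm.
- shaft_shoulder (a point): Point on the shaft's axis at the level of its shoulder (27 mm in diameter), 30 mm above the bench: a seated sleeve's underside rests here and its centre is 20 mm above this point.
- flat_ring_center (a point): Centre of a flat steel ring, 44 mm outside, 26 mm bore, 14 mm tall, lying loose on the bench near the sleeve. A bystander: not the sleeve.
- bottle_center (a point): Centre of a loose reagent bottle with a blue cap, 64 mm in diameter, 130 mm tall, to the right. A bystander.
- tube_rack_center (a point): Centre of the slab of a loose blue tube rack, 90 x 200 x 22 mm (white tube caps reach 36 mm above the bench), to the left. A bystander.
Things that resemble listed ones, but are neither listed nor needed, are in the scene too. There is more than one size of the sleeve; the job needs the smaller.

How it is judged:
By the outcome, as a careful person would: the job done as asked, in the order asked, and still so for the second after the job is handed in, while the arm keeps its last pose, push and grip.
It also fails if it takes over 48 s, if anything falls off the work surface, if the arm or the gripper's body presses on something with over 40 N, if the wrist force passes 120 N, or if a joint passes its speed limit or range.

### The arm

A 6-joint arm with a two-finger parallel gripper is mounted at the origin on the work surface. World frame = base frame: x ahead of the robot, y to its left, z up, the work surface at z = 0. Lengths are in m, angles in degrees, forces in N, time in s.
With the tool pointing down it reaches from about 0.375 to 0.825 m from the base axis. Payload 5.5 kg.
Tool frame: the origin (TCP) lies on the mounting face of the last link; the fingertips stand 173 mm ahead of it and the grasp point (between the pads) lies robot.grip_depth ahead of it (robot.grip_depth is the distance from the TCP to the grasp point, in m); z points along the fingers, y is the direction in which the jaws open and shut (so a half turn about z gives the same grasp; the last joint's range is limited). The gripper opens to 85 mm and grips with 20 to 120 N. Pads are 22 mm wide; open, the fingers measure 114 mm over their backs; the gripper's body (76 mm by 85 mm) begins 54 mm behind the grasp point. The pads swing forward as they close: fully open they stand 13 mm farther back than shut.
Start: joints at [-69.271, 17.962, -2.699, 69.339, 0, 90], TCP at [0.212, -0.561, 0.405] pointing down, gripper open.
Joint ranges: [-152.73, 152.73], [-39.44, 99.34], [-58.76, 71.6], [-118.89, 123.64], [-81.53, 83.1], [-180, 180]. Speed limits (degrees/s): [136.94, 136.94, 172.46, 180, 180, 180].

### API

Orientations are given as [roll, pitch, yaw] about the fixed x, y, z axes, in that order (R = Rz(yaw) Ry(pitch) Rx(roll)).
In Python, from workcell import robot, camera, get_calibration, recognise, spot_point gives the robot as it stands.
- The arm moves only by the tool servo_tool, never from a script. Its argument "commands" is one flat list of numbers, 7 for each row, row after row: the shift along the tool's x, y, z in mm, then the turn, a rotation vector about the tool's x, y, z in rad, then the closure, from -1 (fully open) to 1 (shut). A call has exactly 8 rows; each row is the pose to reach, as a shift and turn from the pose commanded when the call began, along the tool's axes at that moment; what a row does not reach only later rows make up. A row lasts 1/12 s, in which the tool goes at most 41.7 mm and 7.16 degrees, less where a joint would pass 70% of its speed; a pose out of reach is approached as far as the arm can. A call with a gripper value outside its range is refused whole. The fingers move at their own pace and stop on an object; "grip_force" is the grip in N (left out, the last holds). Time passes only in rows, so rows that repeat a pose let the fingers close, or fill a call up. It gives the time, the measured TCP pose, the force and the opening at its end, in the units of the state.
- robot.state(): the state, without advancing time (a new reading comes with each control period).
- camera(name): name is "scene" or "top"; returns the picture (480x640x3 uint8, red, green, blue); there is no depth.
- get_calibration(name): a dict with "K" (3x3 intrinsics, pixels), "camera_from_world" (4x4, takes a point from world to camera coordinates). Camera axes: x right, y up, looking along -z (the intrinsics and any distortion apply to the point x, -y, -z); pixel columns grow to the right and rows downward; lengths in m; the calibration is good to about 2 mm. A picture is of the moment at which its call begins. get_calibration takes no time and is no camera call.
- robot.finish_job(): hands the job in, once; it reports no verdict.
Trained networks look in the newest picture that a camera, given by its name, has taken for a name from the list of things; names that differ only in an ending like _2 or _b are one class to them, and where a whole thing is asked for, a point or a joint stands for the part that bears it (a point fixed in the world has none). Each returns a list of dicts, best first, with "score" (0 to 1); they miss things now and then, are a little off and sometimes report something else, mostly with a low value. They report only what shows in the picture. A call takes as long as a camera call. They do not tell look-alikes from the thing itself.
- recognise(target, camera): "position" ([row, column] as shares, 0 to 1, of the picture: columns of its width, rows of its height, amid what is visible of it).
- spot_point(target, camera): "position" ([row, column] as shares, 0 to 1, of the picture: columns of its width, rows of its height: a listed point, or the origin of a listed thing).
The state is a dict: "time_s": time; "joint_pos": joint angles; "joint_vel": joint speeds; "tau": joint torques, N m; "position": TCP position; "orientation": TCP orientation; "force": force on the tool from outside, world axes, zero at the start; "wrist_torque": the same for the moment, N m; "grip_width": finger opening in m.
Only numpy, scipy, OpenCV 4.12 (cv2) and the standard library are available. Lean on these libraries where they do the work, as an engineer would, in place of code of your own. Each camera call takes 0.05 s, during which the arm holds its last target.

## Working session

There is one attempt and no reset: what is moved stays moved. The work goes in short steps, Python scripts to look and compute and a tool call to move; the robot and the scene stay as the last step left them, time stands still between calls to the robot, and variables do not carry over. Pictures are saved under pics/ and viewed, and the job is handed in when it is done.

Besides the shell and the picture viewer there is one more tool, called after "Request:" as name(argument=value, ...) on one line, values as JSON. servo_tool: Moves the arm, as the interface text tells. Its arguments: {"type":"object","properties":{"commands":{"type":"array","items":{"type":"number"}},"grip_force":{"type":"number"}},"required":["commands"]}

```bash
ls; mkdir -p pics
python3 - <<'E'
from workcell import robot,camera,get_calibration,recognise,spot_point
import cv2
for n in("scene","top"):
    im=camera(n); cv2.imwrite(f"pics/{n}0.png",im[:,:,::-1])
    c=get_calibration(n); print(n,c)
    for t in("bracket_top","housing_top","bolt_head","sleeve_center","shaft_top","flat_ring_center","bottle_center"):
        print(t,[( [round(x*s,1) for x,s in zip(d["position"],(480,640))],round(d["score"],2)) for d in spot_point(t,n)][:4])
print(robot.state(),robot.grip_depth)
E
```

```text
pics
scene {'K': array([[498.22210375,   0.        , 315.36733043],
       [  0.        , 498.22210375, 238.28937194],
       [  0.        ,   0.        ,   1.        ]]), 'camera_from_world': array([[ 0.02511589,  0.99961206, -0.01203831, -0.02298942],
       [-0.71428443,  0.02636921,  0.69935858,  0.28040338],
       [ 0.69940471, -0.00896623,  0.71466961, -1.60891992],
       [ 0.        ,  0.        ,  0.        ,  1.        ]])}
bracket_top [([253.7, 328.7], 0.89)]
housing_top [([282.1, 315.0], 0.61)]
bolt_head [([272.9, 327.2], 0.47)]
sleeve_center [([229.6, 213.0], 0.97), ([256.2, 218.0], 0.6)]
shaft_top [([284.3, 388.0], 0.79)]
flat_ring_center [([274.2, 328.5], 0.64), ([259.2, 218.0], 0.46)]
bottle_center [([272.1, 135.1], 0.67)]
top {'K': array([[568.20643908,   0.        , 314.35051289],
       [  0.        , 568.20643908, 238.94869707],
       [  0.        ,   0.        ,   1.        ]]), 'camera_from_world': array([[-0.01532078, -0.9996467 ,  0.02171963,  0.00908396],
       [ 0.9967643 , -0.01355517,  0.07922876, -0.52298876],
       [-0.07890635,  0.0228632 ,  0.99661
[... 344 characters left out ...]
8], 0.45)]
bottle_center []
{'time_s': 0.8, 'joint_pos': array([-6.92707066e+01,  1.79608006e+01, -2.69766163e+00,  6.93403064e+01,
       -2.36585098e-03,  8.99990021e+01]), 'joint_vel': array([ 0.00675995,  0.01941752, -0.09434875,  0.053012  ,  0.00719158,
        0.06415831]), 'tau': array([-7.53616314e-04, -5.39387727e+01,  3.40035653e+01,  1.16014107e-03,
        2.18709597e-04, -9.72892273e-07]), 'position': array([ 0.21236391, -0.56115534,  0.40472186]), 'orientation': array([1.79998769e+02, 2.36587242e-03, 2.07302913e+01]), 'force': array([-0.42896114, -0.02784224,  0.04496566]), 'wrist_torque': array([-0.01788351, -0.00617815,  0.03399546]), 'grip_width': 0.0852070043571397} 0.1547
```

View pics/scene0.png

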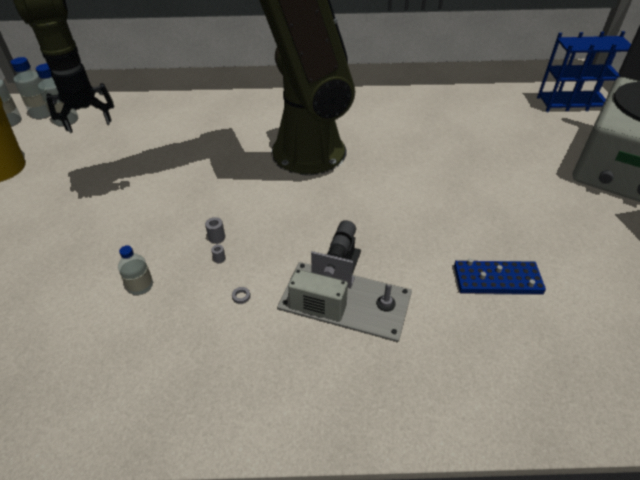

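View pics/top0.png

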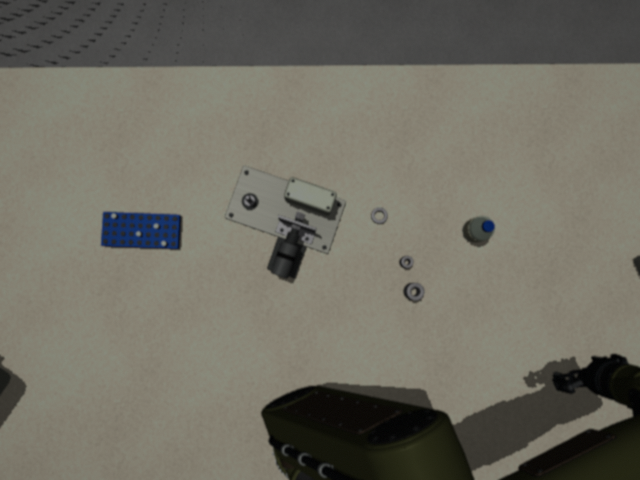

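The smaller sleeve shows at scene (253,218) and top (262,406). The larger look-alike is beside it at scene (229,215). The ring is at scene (295,241). The drive is mid-picture with its shaft to the robot's left. Next I'll zoom in.

Run:
```python
import cv2,numpy as np
s=cv2.imread("pics/scene0.png");t=cv2.imread("pics/top0.png")
a=cv2.resize(s[210:345,195:420],None,fx=3.5,fy=3.5,interpolation=cv2.INTER_CUBIC)
cv2.imwrite("pics/sz.png",a)
b=cv2.resize(t[155:310,220:430],None,fx=3.8,fy=3.8,interpolation=cv2.INTER_CUBIC)
cv2.imwrite("pics/tz.png",cv2.convertScaleAbs(b,alpha=1.5));
```

```text
(no output)
```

View pics/sz.png

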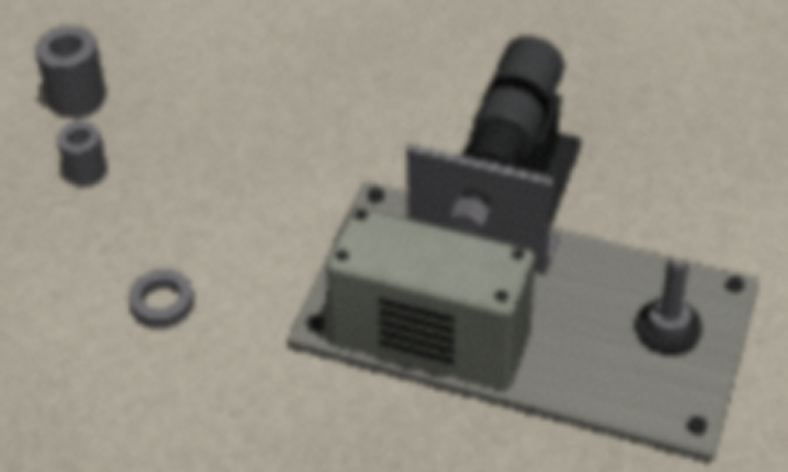

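View pics/tz.png

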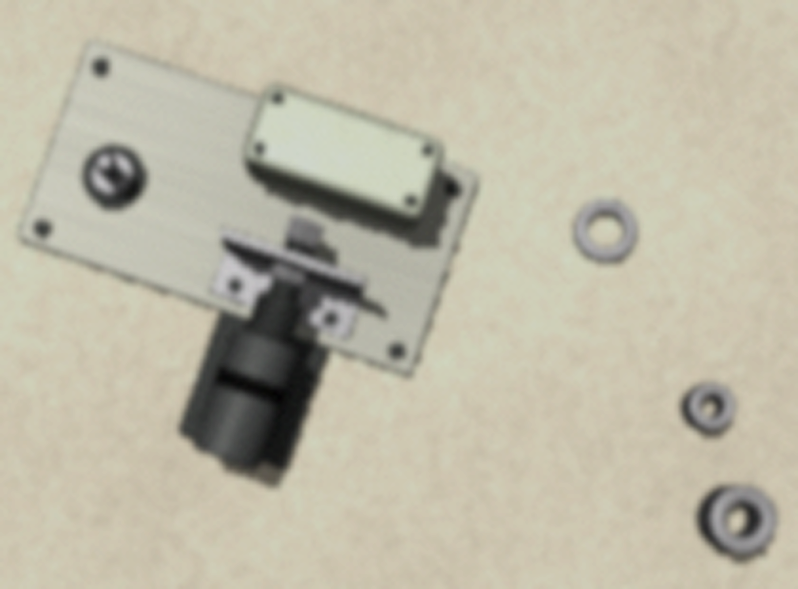

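```bash
cat > h.py <<'E'
import numpy as np
from scipy.optimize import least_squares
from workcell import *
C={n:get_calibration(n) for n in("scene","top")}
def proj(n,p):
    p=np.atleast_2d(p); T=C[n]["camera_from_world"]; K=C[n]["K"]
    q=p@T[:3,:3].T+T[:3,3]; q=q*[1,-1,-1]
    u=q@K.T; return u[:,:2]/u[:,2:]
def ray(n,px,z):
    T=C[n]["camera_from_world"];K=C[n]["K"];R=T[:3,:3]
    d=np.linalg.inv(K)@[px[0],px[1],1]; d=R.T@(d*[1,-1,-1]); c=-R.T@T[:3,3]
    return c+d*(z-c[2])/d[2]
SZ=lambda x,y:(195+x/3.5,210+y/3.5)
TZ=lambda x,y:(220+x/3.8,155+y/3.8)
E
python3 - <<'E'
from h import *
# small sleeve
print("sleeve top rim", ray("top",TZ(710,406),.04), ray("scene",SZ(79,138),.04), "big", ray("scene",SZ(68,46),.05))
print("nets center", ray("top",(406.3,263.2),.02), ray("scene",(218,256.2),.02))
print("ring",ray("top",TZ(606,231),.014),ray("scene",SZ(161,297),.014))
print("bottle",ray("scene",(135.1,272.1),.065),ray("top",(488,226),.13))
obs=[]
for n,f,pts in(("top",TZ,{'h':[(30,55,246,160),(30,-70,415,216),(85,-70,441,140),(85,55,270,86)],'b':[(0,1,22,240),(0,0,411,375),(1,0,477,178),(1,1,90,42)],'s':[],'br':[(50,222,230),(-50,364,285)]}),
 ("scene",SZ,{'h':[(30,55,533,247),(30,-70,365,204),(85,-70,327,262),(85,55,522,312)],'b':[(0,1,758,280),(1,1,712,460),(1,0,290,343),(0,0,363,184)],'s':[(677,261)],'br':[(50,552,182),(-50,407,147)]})):
    for a in pts['h']: obs.append((n,'h',a[:2],f(*a[2:])))
    for a in pts['b']: obs.append((n,'b',a[:2],f(*a[2:])))
    for a in pts['s']: obs.append((n,'s',None,f(*a)))
    for a in pts['br']: obs.append((n,'br',a[0],f(*a[1:])))
obs.append(("top",'s',None,(247.4,196.1)))
obs.append(("scene",'s',None,(388,284.3)))
def model(p,o):
    x,y,w,bx,by,sx=p; c,s=np.cos(w),np.sin(w)
    n,k,a,_=o
    if k=='h': q=(a[0]/1e3,a[1]/1e3,.1)
    if k=='b': q=(bx+a[0]*.15,by+a[1]*.29,.012)
    if k=='s': q=(sx,.14,.085)
    if k=='br': q=(-.021,a/1e3,.107)
    return np.array([x+c*q[0]-s*q[1],y+s*q[0]+c*q[1],q[2]])
def res(p): return np.concatenate([proj(o[0],model(p,o))[0]-o[3] for o in obs])
r=least_squares(res,[.55,0,-.32,-.05,-.1,0],loss="soft_l1")
print(r.x)
for o,e in zip(obs,res(r.x).reshape(-1,2)): print(o[:3],e.round(1))
p=r.x
print("shaft",model(p,('', 's',0,0)), "bolt net", ray("scene",(327.2,272.9),.075),ray("top",(298.3,217.9),.075),"yaw deg",np.degrees(p[2]))
print("shoulder scene", ray("scene",SZ(668,322),.03),ray("top",TZ(113,177),.03))
E
```

```text
sleeve top rim [ 0.45899279 -0.23598565  0.04      ] [ 0.4623493  -0.23454869  0.04      ] big [ 0.37660844 -0.25086878  0.05      ]
nets center [ 0.45618896 -0.23817593  0.02      ] [ 0.46714201 -0.23596673  0.02      ]
ring [ 0.58263108 -0.17167321  0.014     ] [ 0.58853157 -0.16868497  0.014     ]
bottle [ 0.55229934 -0.41448464  0.065     ] [ 0.54036767 -0.42074234  0.13      ]
[ 0.5769996   0.04032649 -0.34711983 -0.0613809  -0.100751    0.00280966]
('top', 'h', (30, 55)) [-2.6 -0.7]
('top', 'h', (30, -70)) [0.4 1. ]
('top', 'h', (85, -70)) [0.7 0.3]
('top', 'h', (85, 55)) [-1.6 -1.8]
('top', 'b', (0, 1)) [-2.2 -0.7]
('top', 'b', (0, 0)) [-0.3 -0.2]
('top', 'b', (1, 0)) [ 0.7 -1.8]
('top', 'b', (1, 1)) [-0.9 -1.7]
('top', 'br', 50) [-1.3  0.5]
('top', 'br', -50) [-0.4 -0.8]
('scene', 'h', (30, 55)) [ 1.2 -0.2]
('scene', 'h', (30, -70)) [-3.9 -1. ]
('scene', 'h', (85, -70)) [-1.6  0.5]
('scene', 'h', (85, 55)) [-2.6  0.2]
('scene', 'b', (0, 1)) [-0.  -0.9]
('scene', 'b', (1, 1)) [ 0.3 -1.3]
('scene', 'b', (1, 0)) [-1.9 -0.8]
('scene', 'b', (0, 0)) [-0.9 -1.2]
('scene', 's', None) [-0.1  0.2]
('scene', 'br', 50) [-0.1 -0.6]
('scene', 'br', -50) [-0.3 -0.5]
('top', 's', None) [-0.6  0.4]
('scene', 's', None) [0.3 0.5]
shaft [0.6272684  0.17102057 0.085     ] bolt net [0.57924717 0.03668283 0.075     ] [0.57262945 0.04248702 0.075     ] yaw deg -19.88850115436344
shoulder scene [0.63336955 0.16965066 0.03      ] [0.62229858 0.16864687 0.03      ]
```

```bash
cat >> h.py <<'E'
from scipy.spatial.transform import Rotation as Rn
def plan(x,y,zg,yaw):
    s=robot.state(); R=Rn.from_euler("xyz",s["orientation"],degrees=True)
    t=np.array([x,y,zg+robot.grip_depth]); T=Rn.from_euler("xyz",[180,0,yaw],degrees=True)
    print("shift mm",(R.inv().apply(t-s["position"])*1e3).round(1),"rot",(R.inv()*T).as_rotvec().round(4))
def st():
    s=robot.state(); print({k:np.round(s[k],4) for k in("time_s","position","orientation","force","wrist_torque","grip_width","joint_pos")})
E
python3 -c "
from h import *
plan(.4607,-.2353,.13,-19.9)"
```

```text
shift mm [ 347.6 -216.9  120. ] rot [0.     0.     0.7091]
```

Request:
servo_tool(commands=[20,-12,7,0,0,0.05,-1,55,-34,19,0,0,0.12,-1,90,-56,31,0,0,0.19,-1,125,-78,43,0,0,0.26,-1,160,-100,55,0,0,0.33,-1,195,-122,67,0,0,0.4,-1,230,-144,79,0,0,0.47,-1,262,-164,90,0,0,0.55,-1], grip_force=40)

```text
time_s: 1.47
position: [0.3967, -0.3179, 0.3161]
orientation: [180.0, -0.0, -11.0]
force: [0.5, -0.5, -0.4]
grip_width: 0.0854
```

```bash
python3 -c "
from h import *
st();plan(.4607,-.2353,.13,-19.9)"
```

```text
{'time_s': np.float64(1.4667), 'position': array([ 0.3967, -0.3179,  0.3161]), 'orientation': array([ 1.799811e+02, -4.370000e-02, -1.099980e+01]), 'force': array([ 0.4918, -0.4898, -0.4205]), 'wrist_torque': array([-0.0099, -0.1201,  0.0333]), 'grip_width': np.float64(0.0854), 'joint_pos': array([-3.870560e+01,  1.133030e+01, -2.334040e+01,  5.528180e+01,
        3.600000e-03,  1.522942e+02])}
shift mm [ 47.  -93.3  31.5] rot [ 0.0003 -0.0008  0.1553]
```

The last joint would run out of range at the shaft with this yaw. I'll grasp at yaw about 20 instead, and use the half-turned grasp (yaw 160) at the bolt.

```bash
python3 -c "
from h import *
plan(.4607,-.2353,.09,20)"
```

```text
shift mm [ 47.  -93.3  71.5] rot [ 5.00e-04 -7.00e-04 -5.41e-01]
```

Request:
servo_tool(commands=[6,-13,8,0,0,-0.07,-1,14,-28,20,0,0,-0.15,-1,22,-44,32,0,0,-0.23,-1,30,-60,44,0,0,-0.31,-1,38,-76,56,0,0,-0.39,-1,44,-88,66,0,0,-0.47,-1,47,-93.3,71.5,0,0,-0.54,-1,47,-93.3,71.5,0,0,-0.54,-1])

```text
time_s: 2.13
position: [0.4598, -0.2354, 0.2436]
orientation: [-179.9, 0.1, 20.4]
force: [-0.2, -0.3, 0.1]
grip_width: 0.0853
```

Run:
```python
from h import *
import cv2
st()
a=camera("scene");b=camera("top")
p=proj("scene",[.46,-.235,.06])[0];q=proj("top",[.46,-.235,.06])[0];print(p,q)
def crop(im,c,w=60):
    x,y=map(int,c); return cv2.resize(im[y-w:y+w,x-w:x+w,::-1],(400,400),interpolation=cv2.INTER_CUBIC)
cv2.imwrite("pics/h1.png",cv2.convertScaleAbs(np.hstack([crop(a,p),crop(b,q)]),alpha=1.5))
```

```text
{'time_s': np.float64(2.1333), 'position': array([ 0.4598, -0.2354,  0.2436]), 'orientation': array([-1.799052e+02,  5.750000e-02,  2.036750e+01]), 'force': array([-0.2398, -0.3047,  0.096 ]), 'wrist_torque': array([0.0107, 0.0756, 0.003 ]), 'grip_width': np.float64(0.0853), 'joint_pos': array([-2.712110e+01,  1.628490e+01, -2.747710e+01,  4.634670e+01,
        2.160000e-02,  1.325114e+02])}
[216.27401392 243.26382978] [407.88993349 261.14548669]
```

View pics/h1.png

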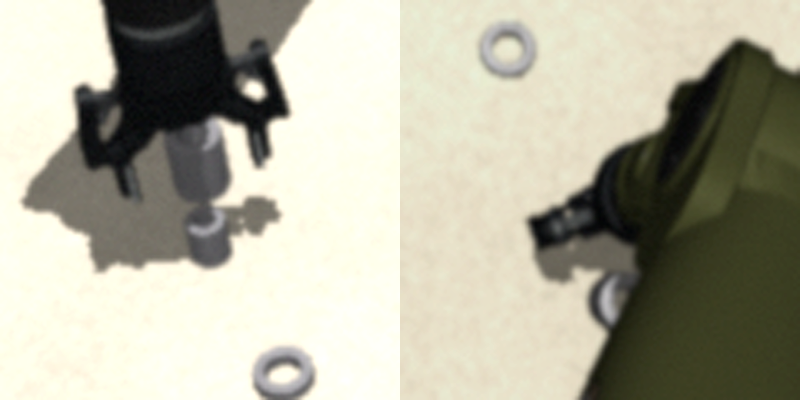

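The scene view shows the open fingers straddling the sleeve. Tips are at about (196,242) and (235,232). I'll check them against kinematics.

Run:
```python
from h import *
R=Rn.from_euler("xyz",[180,0,20.4],degrees=True)
for z in(.160,.166):
  for w in(.043,.05):
    P=[np.array([.4598,-.2354,.2436])+R.apply([0,s*w,z]) for s in(-1,1)]
    print(z,w,[proj("scene",p)[0].round(1) for p in P])
print(proj("scene",[[.4607,-.2353,.04],[.4607,-.2353,.0]]), "obs rim",(156+206/3.333,183+220/3.333))
```

```text
0.16 0.043 [array([231.6, 231.8]), array([197.4, 241.4])]
0.16 0.05 [array([234.3, 231.1]), array([194.5, 242.2])]
0.166 0.043 [array([231.9, 233.5]), array([197.8, 243.1])]
0.166 0.05 [array([234.7, 232.8]), array([195. , 243.9])]
[[217.3463835  248.95895194]
 [219.71445687 259.57119419]] obs rim (217.8061806180618, 249.006600660066)
```

```bash
python3 -c "
from h import *
plan(.4612,-.235,.026,20.4)"
```

```text
shift mm [ 2.2 -1.  64.2] rot [-0.      0.0005 -0.0057]
```

Request:
servo_tool(commands=[2,-1,8,0,0,0,-1,2,-1,18,0,0,0,-1,2,-1,29,0,0,0,-1,2,-1,40,0,0,0,-1,2,-1,50,0,0,0,-1,2,-1,58,0,0,0,-1,2,-1,63,0,0,0,-0.6,2,-1,63,0,0,0,0], grip_force=40)

```text
time_s: 2.9
position: [0.4604, -0.2348, 0.1803]
orientation: [-179.9, 0.1, 20.1]
force: [0.2, -0.8, 0.2]
grip_width: 0.0637
```

Request:
servo_tool(commands=[0,0,0,0,0,0,0.2,0,0,0,0,0,0,1,0,0,0,0,0,0,1,0,0,0,0,0,0,1,0,0,0,0,0,0,1,0,0,0,0,0,0,1,0,0,0,0,0,0,1,0,0,0,0,0,0,1], grip_force=40)

```text
time_s: 3.57
position: [0.4614, -0.2352, 0.1825]
orientation: [180.0, -0.0, 20.2]
force: [-2.7, 0.7, 6.0]
grip_width: 0.0316
```

```bash
python3 -c "
from h import *
st();plan(.6273,.171,.14,60)"
```

```text
{'time_s': np.float64(3.5667), 'position': array([ 0.4614, -0.2352,  0.1825]), 'orientation': array([ 1.799529e+02, -4.400000e-02,  2.015350e+01]), 'force': array([-2.7076,  0.7235,  5.9599]), 'wrist_torque': array([ 0.1488,  0.2637, -0.0539]), 'grip_width': np.float64(0.0316), 'joint_pos': array([-2.701440e+01,  2.070670e+01, -3.091730e+01,  3.831160e+01,
        2.000000e-04,  1.328321e+02])}
shift mm [ 295.8 -324.1 -112.2] rot [ 1.100e-03 -5.000e-04 -6.955e-01]
```

Request:
servo_tool(commands=[0,0,-5,0,0,0,1,0,0,-15,0,0,0,1,0,0,-35,0,0,0,1,0,0,-65,0,0,0,1,5,-6,-95,0,0,-0.02,1,18,-20,-120,0,0,-0.05,1,38,-42,-140,0,0,-0.1,1,60,-66,-150,0,0,-0.16,1])

```text
time_s: 4.23
position: [0.4954, -0.1525, 0.3357]
orientation: [179.8, -0.2, 29.3]
force: [1.5, 0.1, -1.3]
grip_width: 0.0316
```

```bash
python3 -c "
from h import *
st();plan(.6273,.171,.17,60)"
```

```text
{'time_s': np.float64(4.2333), 'position': array([ 0.4954, -0.1525,  0.3357]), 'orientation': array([ 1.797974e+02, -1.746000e-01,  2.932660e+01]), 'force': array([ 1.5023,  0.129 , -1.3003]), 'wrist_torque': array([-0.0092, -0.0698, -0.024 ]), 'grip_width': np.float64(0.0316), 'joint_pos': array([-1.710510e+01,  1.136450e+01, -2.055980e+01,  5.780850e+01,
       -1.320000e-02,  1.335686e+02])}
shift mm [ 273.4 -217.5   11.1] rot [ 0.0043 -0.002  -0.5354]
```

Request:
servo_tool(commands=[28,-22,0,0,0,-0.06,1,58,-46,0,0,0,-0.12,1,88,-70,0,0,0,-0.18,1,118,-94,0,0,0,-0.24,1,148,-118,0,0,0,-0.3,1,178,-142,0,0,0,-0.36,1,208,-166,0,0,0,-0.42,1,235,-187,0,0,0,-0.48,1])

```text
time_s: 4.9
position: [0.6083, 0.1281, 0.3326]
orientation: [180.0, -0.0, 57.0]
force: [0.8, -1.3, -0.3]
grip_width: 0.0315
```

```bash
python3 -c "
from h import *
st();plan(.6273,.171,.13,60)"
```

```text
{'time_s': np.float64(4.9), 'position': array([0.6083, 0.1281, 0.3326]), 'orientation': array([ 1.79988e+02, -3.28000e-02,  5.70422e+01]), 'force': array([ 0.846 , -1.3295, -0.2844]), 'wrist_torque': array([-0.0149, -0.0598, -0.0027]), 'grip_width': np.float64(0.0315), 'joint_pos': array([ 1.188440e+01,  2.228000e+01, -6.149300e+00,  6.153910e+01,
        1.480000e-02,  1.348422e+02])}
shift mm [46.4 -7.4 47.9] rot [ 0.0002 -0.0006 -0.0516]
```

Request:
servo_tool(commands=[10,-1,6,0,0,-0.01,1,20,-3,16,0,0,-0.02,1,32,-5,28,0,0,-0.03,1,40,-7,38,0,0,-0.05,1,46,-7.4,45,0,0,-0.05,1,46.4,-7.4,48,0,0,-0.05,1,46.4,-7.4,48,0,0,-0.05,1,46.4,-7.4,48,0,0,-0.05,1])

```text
time_s: 5.57
position: [0.627, 0.1678, 0.2837]
orientation: [-180.0, 0.0, 59.6]
force: [-1.1, -0.5, -0.9]
grip_width: 0.0321
```

Run:
```python
from h import *
import cv2
st()
a=camera("scene");b=camera("top")
P=[.6273,.171,.09]
p=proj("scene",P)[0];q=proj("top",P)[0];print(p,q)
def crop(im,c,w=40):
    x,y=map(int,c); return cv2.resize(im[y-w:y+w,x-w:x+w,::-1],(400,400),interpolation=cv2.INTER_CUBIC)
cv2.imwrite("pics/h2.png",cv2.convertScaleAbs(np.hstack([crop(a,p),crop(b,q)]),alpha=1.5))
print(proj("scene",[[.6273,.171,.102],[.6273,.171,.142],[.6273,.171,.085]]))
```

```text
{'time_s': np.float64(5.5667), 'position': array([0.627 , 0.1678, 0.2837]), 'orientation': array([-1.799813e+02,  3.960000e-02,  5.963150e+01]), 'force': array([-1.0913, -0.5285, -0.8654]), 'wrist_torque': array([-0.0132, -0.0089, -0.0402]), 'grip_width': np.float64(0.0321), 'joint_pos': array([ 1.498570e+01,  2.705680e+01, -5.583300e+00,  5.740130e+01,
       -1.450000e-02,  1.353542e+02])}
[388.52892566 283.37688394] [246.58387632 196.13504617]
[[389.03443452 279.92358148]
 [390.77797509 268.01286471]
 [388.32060036 284.80002464]]
```

View pics/h2.png

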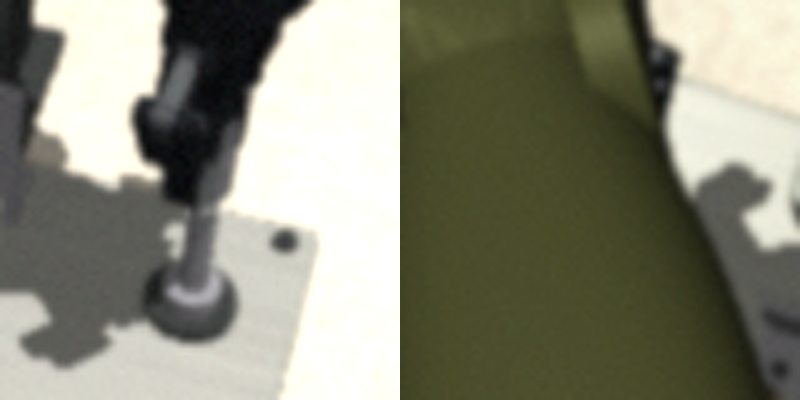

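Run:
```python
from h import *
import cv2
st();plan(.6275,.1715,.118,60)
a=camera("scene")
cv2.imwrite("pics/h3.png",cv2.convertScaleAbs(cv2.resize(a[255:315,365:415,::-1],(500,600),interpolation=cv2.INTER_CUBIC),alpha=2))
```

```text
{'time_s': np.float64(5.6667), 'position': array([0.6273, 0.1679, 0.2845]), 'orientation': array([ 1.799665e+02, -2.380000e-02,  5.963530e+01]), 'force': array([ 0.111 ,  0.1891, -0.56  ]), 'wrist_torque': array([ 0.0119, -0.0065,  0.0321]), 'grip_width': np.float64(0.0318), 'joint_pos': array([ 1.498920e+01,  2.700940e+01, -5.550100e+00,  5.740010e+01,
       -7.100000e-03,  1.353539e+02])}
shift mm [ 3.2 -1.6 11.8] rot [ 0.0006 -0.0004 -0.0064]
```

View pics/h3.png

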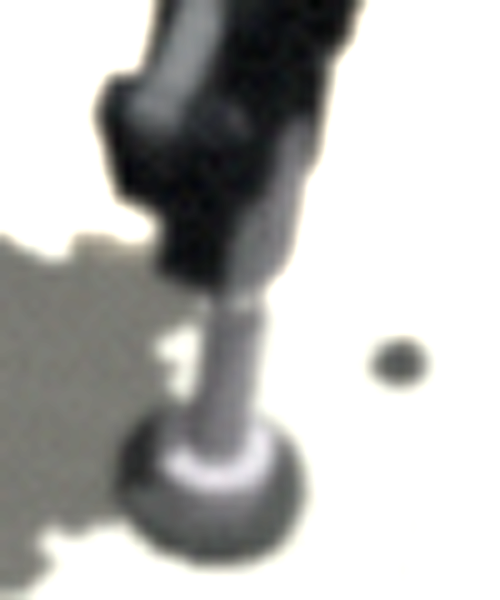

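Run:
```python
from h import *
for (x,y) in((.6273,.1679),(.6273,.172)):
  for z in(.102,.115,.142):
    a=np.linspace(0,2*np.pi,73); P=np.c_[x+.016*np.cos(a),y+.016*np.sin(a),z+0*a]
    u=(proj("scene",P)-[365,255])*10; print(z,"L",u[u[:,0].argmin()].round(),"R",u[u[:,0].argmax()].round(),"lowest",u[u[:,1].argmax()].round())
for z in(.03,.06,.08): 
  print(z,(proj("scene",[.6273,.171,z])-[365,255])[0]*10)
```

```text
0.102 L [153. 247.] R [299. 257.] lowest [236. 306.]
0.115 L [158. 209.] R [305. 219.] lowest [241. 268.]
0.142 L [169. 128.] R [318. 138.] lowest [253. 187.]
0.102 L [172. 246.] R [318. 257.] lowest [254. 306.]
0.115 L [177. 208.] R [324. 219.] lowest [260. 268.]
0.142 L [188. 127.] R [337. 138.] lowest [272. 187.]
0.03 [211.14447932 448.70999881]
0.06 [222.98757601 367.80579002]
0.08 [231.13610897 312.14039858]
```

Run:
```python
from h import *
plan(.628,.173,.121,60)
```

```text
shift mm [ 4.6 -2.   8.9] rot [ 0.0008 -0.0007 -0.0063]
```

Request:
servo_tool(commands=[1,0,2,0,0,0,1,2,-1,4,0,0,0,1,3,-1.5,6,0,0,0,1,4,-2,8,0,0,0,1,4.6,-2,9,0,0,0,1,4.6,-2,9,0,0,0,1,4.6,-2,9,0,0,0,1,4.6,-2,9,0,0,0,1])

```text
time_s: 6.38
position: [0.6278, 0.1736, 0.2749]
orientation: [180.0, 0.0, 59.7]
force: [-0.8, 0.2, -1.2]
grip_width: 0.0317
```

Run:
```python
from h import *
import cv2
st()
a=camera("scene").astype(float)
for i in range(4): a+=camera("scene")
a=(a/5).clip(0,255).astype(np.uint8)
cv2.imwrite("pics/h4.png",cv2.convertScaleAbs(cv2.resize(a[255:315,365:415,::-1],(500,600),interpolation=cv2.INTER_CUBIC),alpha=1.3))
for r in (278,280,282,284,290,294): print(r,a[r,375:402].sum(1)//3)
```

```text
{'time_s': np.float64(6.3833), 'position': array([0.6278, 0.1736, 0.2749]), 'orientation': array([1.799979e+02, 1.500000e-03, 5.969160e+01]), 'force': array([-0.752 ,  0.2381, -1.1711]), 'wrist_torque': array([-0.0079,  0.0253, -0.021 ]), 'grip_width': np.float64(0.0317), 'joint_pos': array([ 1.545520e+01,  2.764870e+01, -5.883000e+00,  5.646790e+01,
       -2.500000e-03,  1.357635e+02])}
278 [149 117  98  78  54  35  22  16  11   9   8   8   8   8  12  15  25  33
  46  58  65  79 122 168 178 176 174]
280 [111  94  81  75  75  73  67  54  30  13   8   9   7   8  12  21  37  50
  54  62  66  92 141 172 178 176 175]
282 [ 79  73  64  61  63  64  60  48  26  12   8   7   8  10  16  32  47  55
  58  63  73 112 162 177 177 177 176]
284 [ 59  59  59  59  59  58  57  49  27  13  10   8  10  11  22  39  50  54
  61  70 100 146 173 180 179 179 179]
290 [ 59  60  59  60  59  59  60  60  62  63  51  49  51  53  56  78 116 134
 136 138 137 137 137 136 137 136 126]
294 [ 61  60  59  59  58  58  58  55  54  47  46  50  52  54  68  99 128 136
 137 136 136 136 135 135 136 136 135]
```

View pics/h4.png

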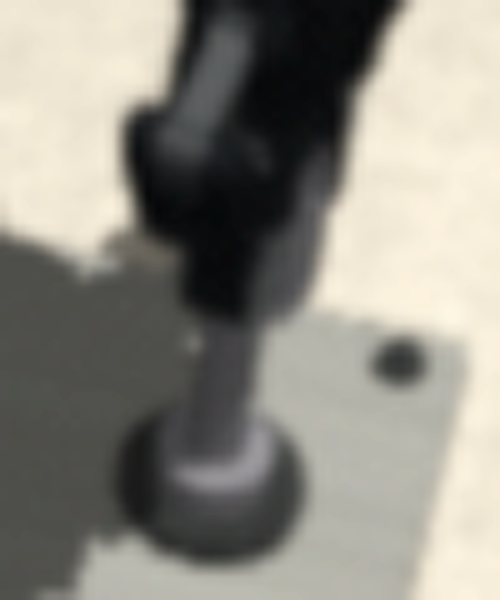

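Run:
```python
from h import *
a=camera("scene").astype(float)
for i in range(3): a+=camera("scene")
g=a.mean(2)/4
for c in (391,392,393,394,395,396): print(c,"rows 282..",g[282:294,c].round())
t=np.linspace(0,2*np.pi,721)
for dx,dy in((0,0),(-.001,-.002),(-.003,-.002)):
    P=np.c_[.6278+dx+.016*np.cos(t),.1736+dy+.016*np.sin(t),.0924+0*t]
    u=proj("scene",P); print(dx,dy,[(c,u[np.abs(u[:,0]-c)<.15][:,1].max().round(1)) for c in(391,392,393,394,395) if (np.abs(u[:,0]-c)<.15).any()],u[:,0].max())
```

```text
391 rows 282.. [ 48.  51.  51.  55.  63.  81. 100. 110. 117. 123. 126. 126.]
392 rows 282.. [ 54.  55.  55.  62.  76. 102. 125. 132. 134. 136. 136. 137.]
393 rows 282.. [ 59.  59.  62.  70.  89. 114. 133. 138. 138. 138. 136. 136.]
394 rows 282.. [ 64.  66.  71.  88. 112. 128. 136. 138. 138. 137. 136. 136.]
395 rows 282.. [ 74.  84. 103. 120. 133. 137. 137. 138. 138. 138. 137. 136.]
396 rows 282.. [113. 129. 149. 154. 144. 138. 137. 138. 138. 138. 138. 137.]
0 0 [(391, np.float64(288.5)), (392, np.float64(288.4)), (393, np.float64(288.2)), (394, np.float64(287.8)), (395, np.float64(287.3))] 397.0968143873481
-0.001 -0.002 [(391, np.float64(288.1)), (392, np.float64(287.9)), (393, np.float64(287.5)), (394, np.float64(287.0)), (395, np.float64(286.1))] 396.1333459440397
-0.003 -0.002 [(391, np.float64(287.3)), (392, np.float64(287.1)), (393, np.float64(286.7)), (394, np.float64(286.2)), (395, np.float64(285.3))] 396.0085716267716
```

Run:
```python
from h import *
import cv2
a=cv2.imread("pics/scene0.png").mean(2)
for c in (384,386,387,388,389): print(c,"rows 278..",a[278:315,c].round().astype(int))
for r in(286,290,294): print(r,"cols 378..",a[r,378:398].round().astype(int))
for (x,y) in((.6273,.171),(.6265,.1705)):
  t=np.linspace(0,2*np.pi,721)
  u=proj("scene",np.c_[x+.0135*np.cos(t),y+.0135*np.sin(t),.03+0*t])
  v=proj("scene",np.c_[x+.004*np.cos(t),y+.004*np.sin(t),.085+0*t])
  print([u[:,0].min(),u[:,0].max(),u[:,1].min(),u[:,1].max()],"top",v[:,1].min(),v[:,1].max(),v[:,0].mean())
  for z in (.082,.07,.058):print(z,proj("scene",[x,y,z]))
```

```text
384 rows 278.. [160 162 162 160 150 130 118 113 109 106 106 103  98  92  85  78  66  55
  50  51  46  52  70  89  99  82  57  46  43  40  39  34  39  77 115 125
 125]
386 rows 278.. [160 163 161 159 150 124  95  73  57  51  47  46  45  49  46  49  49  50
  50  51  52  53  60  79 100  95  67  54  49  42  39  35  35  71 113 125
 126]
387 rows 278.. [160 158 160 160 154 136 110  86  66  56  49  49  53  54  54  53  54  54
  54  56  56  55  65  82  99  93  68  55  50  43  38  35  36  70 112 125
 127]
388 rows 278.. [160 159 159 162 158 146 124 102  79  64  57  56  57  58  58  59  58  60
  59  58  61  61  73  91 100  89  66  55  49  44  40  36  41  74 112 124
 127]
389 rows 278.. [162 159 159 159 160 149 125 105  84  67  61  62  62  64  66  65  68  73
  70  71  75  82  91 101 104  85  63  55  48  43  39  34  47  84 115 125
 126]
286 cols 378.. [123 122 121 122 122 120 109  78  57  66  79  84  84  93 117 121 122 128
 131 131]
290 cols 378.. [123 121 122 122 120 117  98  58  45  53  57  62  78 107 119 124 123 122
 122 123]
294 cols 378.. [121 120 119 116 109  98  66  47  49  54  58  68  92 116 120 122 121 122
 122 122]
[np.float64(380.2368797485027), np.float64(392.0027450411153), np.float64(295.22426552294826), np.float64(304.59463783785657)] top 283.40426207653485 286.202833370124 388.32117721827126
0.082 [[388.19624721 285.64952321]]
0.07 [[387.70358838 289.01504266]]
0.058 [[387.21840578 292.3294895 ]]
[np.float64(379.9807281819518), np.float64(391.7404541799224), np.float64(294.9573193586178), np.float64(304.31871918886355)] top 283.13219564995364 285.92799317737774 388.0517099392456
0.082 [[387.92736289 285.3761782 ]]
0.07 [[387.4370025 288.742122 ]]
0.058 [[386.9540798  292.05701181]]
```

Run:
```python
from h import *
st();plan(.6293,.1735,.1075,59.7)
```

```text
{'time_s': np.float64(6.8333), 'position': array([0.6278, 0.1735, 0.2749]), 'orientation': array([ 1.799984e+02, -1.900000e-03,  5.968850e+01]), 'force': array([ 0.6642, -0.7473, -1.6728]), 'wrist_torque': array([ 0.0231,  0.0282, -0.0027]), 'grip_width': np.float64(0.0316), 'joint_pos': array([ 1.545300e+01,  2.764400e+01, -5.888000e+00,  5.646560e+01,
        2.000000e-04,  1.357645e+02])}
shift mm [ 0.7  1.3 12.7] rot [ 0.     -0.     -0.0002]
```

Request:
servo_tool(commands=[0.4,0.7,1,0,0,0,1,0.7,1.3,3,0,0,0,1,0.7,1.3,5,0,0,0,1,0.7,1.3,7,0,0,0,1,0.7,1.3,9,0,0,0,1,0.7,1.3,11,0,0,0,1,0.7,1.3,12.5,0,0,0,1,0.7,1.3,12.5,0,0,0,1])

```text
time_s: 7.5
position: [0.6287, 0.1734, 0.2618]
orientation: [-179.9, 0.1, 59.7]
force: [-0.6, -0.8, -1.3]
grip_width: 0.0316
```

Run:
```python
from h import *
st()
```

```text
{'time_s': np.float64(7.5), 'position': array([0.6287, 0.1734, 0.2618]), 'orientation': array([-1.799347e+02,  6.670000e-02,  5.968910e+01]), 'force': array([-0.5953, -0.7963, -1.2573]), 'wrist_torque': array([-0.0768,  0.2875, -0.0238]), 'grip_width': np.float64(0.0316), 'joint_pos': array([ 1.541540e+01,  2.837600e+01, -6.562300e+00,  5.515500e+01,
        2.000000e-04,  1.357263e+02])}
```

Request:
servo_tool(commands=[0,0,1,0,0,0,1,0,0,2.5,0,0,0,1,0,0,4,0,0,0,1,0,0,5.5,0,0,0,1,0,0,7,0,0,0,1,0,0,8.5,0,0,0,1,0,0,10,0,0,0,1,0,0,10,0,0,0,1])

```text
time_s: 8.17
position: [0.6286, 0.1733, 0.2518]
orientation: [-179.9, 0.1, 59.7]
force: [-5.4, -0.5, -0.4]
grip_width: 0.0317
```

Run:
```python
from h import *
st()
```

```text
{'time_s': np.float64(8.1667), 'position': array([0.6286, 0.1733, 0.2518]), 'orientation': array([-1.799304e+02,  7.200000e-02,  5.969000e+01]), 'force': array([-5.3675, -0.5019, -0.3519]), 'wrist_torque': array([-0.2877,  1.0159, -0.0422]), 'grip_width': np.float64(0.0317), 'joint_pos': array([ 1.541670e+01,  2.884520e+01, -7.222400e+00,  5.403250e+01,
       -5.000000e-04,  1.357268e+02])}
```

Request:
servo_tool(commands=[-0.4,-0.7,0,0,0,0,1,-0.8,-1.3,1,0,0,0,1,-0.8,-1.3,3,0,0,0,1,-0.8,-1.3,5,0,0,0,1,-0.8,-1.3,7,0,0,0,1,-0.8,-1.3,9,0,0,0,1,-0.8,-1.3,10,0,0,0,1,-0.8,-1.3,10,0,0,0,1])

```text
time_s: 8.83
position: [0.6279, 0.1735, 0.242]
orientation: [180.0, -0.0, 59.7]
force: [-1.0, -0.8, -1.5]
grip_width: 0.0317
```

Run:
```python
from h import *
st()
```

```text
{'time_s': np.float64(8.8333), 'position': array([0.6279, 0.1735, 0.242 ]), 'orientation': array([ 1.799981e+02, -1.400000e-02,  5.969080e+01]), 'force': array([-1.013 , -0.7733, -1.5079]), 'wrist_torque': array([-0.2019,  0.2088,  0.0256]), 'grip_width': np.float64(0.0317), 'joint_pos': array([ 1.544900e+01,  2.921180e+01, -8.029900e+00,  5.274690e+01,
        8.400000e-03,  1.357583e+02])}
```

Request:
servo_tool(commands=[-0.1,-0.2,4,0,0,0,1,-0.1,-0.2,8,0,0,0,1,-0.1,-0.2,12,0,0,0,1,-0.1,-0.2,16,0,0,0,1,-0.1,-0.2,20,0,0,0,1,-0.1,-0.2,23,0,0,0,1,-0.1,-0.2,26,0,0,0,1,-0.1,-0.2,26.5,0,0,0,1])

```text
time_s: 9.5
position: [0.6274, 0.1735, 0.2151]
orientation: [-180.0, 0.0, 59.7]
force: [-0.1, -0.6, -1.3]
grip_width: 0.0317
```

Request:
servo_tool(commands=[0,0,0.5,0,0,0,1,0,0,1,0,0,0,1,0,0,1.5,0,0,0,1,0,0,2,0,0,0,1,0,0,2.5,0,0,0,1,0,0,3,0,0,0,1,0,0,3,0,0,0,1,0,0,3,0,0,0,1])

```text
time_s: 10.17
position: [0.6275, 0.1735, 0.2128]
orientation: [-180.0, 0.0, 59.7]
force: [0.1, -0.5, 0.1]
grip_width: 0.0316
```

Run:
```python
from h import *
st()
```

```text
{'time_s': np.float64(10.1667), 'position': array([0.6275, 0.1735, 0.2128]), 'orientation': array([-1.799992e+02,  1.900000e-03,  5.968660e+01]), 'force': array([ 0.1017, -0.5188,  0.1005]), 'wrist_torque': array([-0.017 ,  0.0105, -0.0002]), 'grip_width': np.float64(0.0316), 'joint_pos': array([ 1.545240e+01,  3.073690e+01, -9.759000e+00,  4.950600e+01,
       -7.000000e-04,  1.357658e+02])}
```

Request:
servo_tool(commands=[0,0,0.5,0,0,0,1,0,0,1,0,0,0,1,0,0,1.5,0,0,0,1,0,0,1.5,0,0,0,1,0,0,1.5,0,0,0,1,0,0,1.5,0,0,0,1,0,0,1.5,0,0,0,1,0,0,1.5,0,0,0,1])

```text
time_s: 10.83
position: [0.6275, 0.1735, 0.2125]
orientation: [180.0, -0.0, 59.7]
force: [-3.1, -1.4, 7.7]
grip_width: 0.0318
```

Request:
servo_tool(commands=[0,0,-1,0,0,0,0.2,0,0,-1,0,0,0,-0.3,0,0,-1,0,0,0,-0.6,0,0,-1,0,0,0,-0.6,0,0,-3,0,0,0,-0.6,0,0,-12,0,0,0,-0.6,0,0,-28,0,0,0,-0.6,0,0,-50,0,0,0,-0.6])

```text
time_s: 11.5
position: [0.6267, 0.1733, 0.2607]
orientation: [-179.9, 0.1, 59.7]
force: [-0.5, -0.1, -1.0]
grip_width: 0.0685
```

Run:
```python
from h import *
st()
# bolt pose target with drive origin (fit); finger centre at drive x=+4
x0,y0,w=.577,.0403,-.347
c,s=np.cos(w),np.sin(w)
print("bolt tgt",x0+.004*c,y0+.004*s)
plan(x0+.004*c,y0+.004*s,.16,160)
```

```text
{'time_s': np.float64(11.5), 'position': array([0.6267, 0.1733, 0.2607]), 'orientation': array([-1.79873e+02,  1.30500e-01,  5.96912e+01]), 'force': array([-0.5077, -0.1494, -0.9664]), 'wrist_torque': array([-0.0035,  0.0027, -0.0113]), 'grip_width': np.float64(0.0685), 'joint_pos': array([ 1.545540e+01,  2.827270e+01, -6.872400e+00,  5.503690e+01,
       -1.000000e-04,  1.357644e+02])}
bolt tgt 0.5807615887102107 0.03893968739797957
shift mm [-139.3   28.   -53.7] rot [-3.6000e-03 -3.0000e-04 -1.7507e+00]
```

Request:
servo_tool(commands=[0,0,-20,0,0,-0.06,-0.6,0,0,-50,0,0,-0.18,-0.6,-10,2,-80,0,0,-0.3,-0.6,-30,6,-95,0,0,-0.42,-0.6,-55,11,-100,0,0,-0.54,-0.6,-80,16,-100,0,0,-0.66,-0.6,-105,21,-100,0,0,-0.78,-0.6,-125,25,-100,0,0,-0.9,-0.6])

```text
time_s: 12.17
position: [0.5853, 0.0515, 0.3625]
orientation: [179.9, 0.0, 111.6]
force: [0.2, -0.6, -0.2]
grip_width: 0.0684
```

Run:
```python
from h import *
st()
plan(.5808,.0389,.16,160)
import cv2
a=camera("scene")
cv2.imwrite("pics/k1.png",cv2.convertScaleAbs(cv2.resize(a[225:335,280:425,::-1],None,fx=5,fy=5,interpolation=cv2.INTER_CUBIC),alpha=1.3))
```

```text
{'time_s': np.float64(12.1667), 'position': array([0.5853, 0.0515, 0.3625]), 'orientation': array([1.799499e+02, 3.780000e-02, 1.115736e+02]), 'force': array([ 0.1917, -0.6401, -0.2008]), 'wrist_torque': array([-0.0038, -0.0128,  0.0262]), 'grip_width': np.float64(0.0684), 'joint_pos': array([ 5.03770e+00,  1.77049e+01, -8.61470e+00,  6.36216e+01,
       -2.19000e-02,  7.34641e+01])}
shift mm [-10.1  -8.9  47.8] rot [ 5.000e-04  1.000e-03 -8.452e-01]
```

View pics/k1.png

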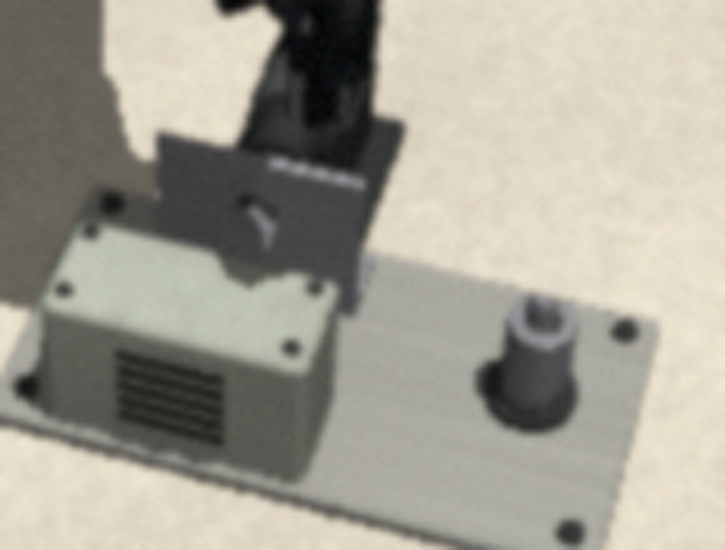

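Request:
servo_tool(commands=[-1,-1,4,0,0,-0.1,-0.18,-3,-3,12,0,0,-0.22,-0.18,-5,-5,22,0,0,-0.34,-0.18,-7,-6,32,0,0,-0.46,-0.18,-9,-8,40,0,0,-0.58,-0.18,-10,-9,45,0,0,-0.7,-0.18,-10,-9,48,0,0,-0.8,-0.18,-10,-9,48,0,0,-0.845,-0.18])

```text
time_s: 12.88
position: [0.581, 0.0404, 0.3132]
orientation: [-180.0, -0.0, 159.9]
force: [0.5, -0.1, -0.7]
grip_width: 0.0505
```

Run:
```python
from h import *
st()
plan(.5808,.0389,.125,160.1)
import cv2
a=camera("scene")
cv2.imwrite("pics/k2.png",cv2.convertScaleAbs(cv2.resize(a[225:305,290:370,::-1],None,fx=7,fy=7,interpolation=cv2.INTER_CUBIC),alpha=1.5))
R=Rn.from_euler("xyz",[180,0,160.1],degrees=True)
s=robot.state()
for wv in(-.025,0,.025): print(wv,proj("scene",s["position"]+R.apply([0,wv,.168]))[0])
```

```text
{'time_s': np.float64(12.8833), 'position': array([0.581 , 0.0404, 0.3132]), 'orientation': array([-1.799833e+02, -4.490000e-02,  1.598876e+02]), 'force': array([ 0.5015, -0.1103, -0.674 ]), 'wrist_torque': array([ 0.0135, -0.0199, -0.0293]), 'grip_width': np.float64(0.0505), 'joint_pos': array([ 3.97540e+00,  1.90397e+01, -1.34746e+01,  5.75335e+01,
        3.00000e-03,  2.40878e+01])}
shift mm [-0.4 -1.4 33.5] rot [-0.0003 -0.0008 -0.0037]
-0.025 [318.32108779 250.18768639]
0 [329.08765241 252.72470059]
0.025 [339.96730632 255.28836294]
```

View pics/k2.png

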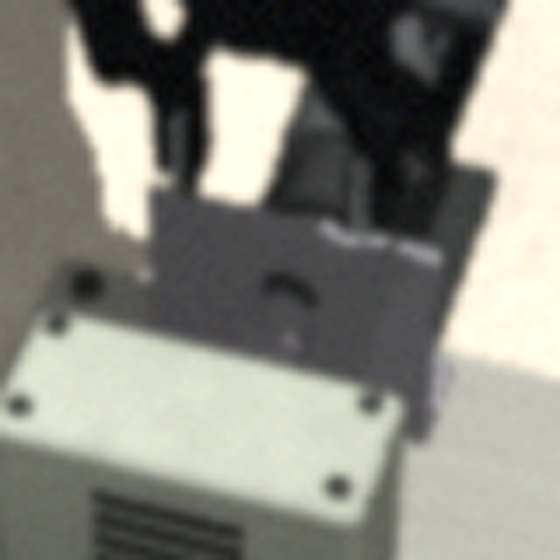

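Run:
```python
from h import *
x0,y0,w=.577,.0403,-.347
c,s=np.cos(w),np.sin(w)
for n,q in(("brk",(-.021,0,.107)),("brkL",(-.018,-.05,.107)),("brkR",(-.018,.05,.107)),("headtop+x",(.008,0,.087)),("headtop-x",(-.008,0,.087)),("head L",(.0,-.0125,.087)),("R",(0,.0125,.087))):
    p=np.array([x0+c*q[0]-s*q[1],y0+s*q[0]+c*q[1],q[2]]); u=proj("scene",p)[0]; print(n,u.round(1),"k2",((u-[290,225])*7).round(),"sz",((u-[195,210])*3.5).round(),"top tz",((proj("top",p)[0]-[220,155])*3.8).round())
```

```text
brk [331.6 256.4] k2 [291. 220.] sz [478. 162.] top tz [290. 257.]
brkL [310.5 252.4] k2 [144. 192.] sz [404. 148.] top tz [364. 278.]
brkR [352.2 262.3] k2 [436. 261.] sz [550. 183.] top tz [219. 227.]
headtop+x [327.7 271.2] k2 [264. 324.] sz [465. 214.] top tz [305. 219.]
headtop-x [329.8 266.2] k2 [279. 288.] sz [472. 197.] top tz [297. 242.]
head L [323.6 267.5] k2 [235. 297.] sz [450. 201.] top tz [319. 236.]
R [334. 270.] k2 [308. 315.] sz [486. 210.] top tz [283. 224.]
```

Request:
servo_tool(commands=[0,-0.7,5,0,0,0,-0.18,0,-0.7,13,0,0,0,-0.18,0,-0.7,22,0,0,0,-0.18,0,-0.7,31,0,0,0,-0.18,0,-0.7,40,0,0,0,-0.18,0,-0.7,47,0,0,0,-0.18,0,-0.7,52,0,0,0,-0.18,0,-0.7,54,0,0,0,-0.18])

```text
time_s: 13.6
position: [0.5805, 0.0397, 0.258]
orientation: [-180.0, -0.1, 159.7]
force: [-0.2, -0.1, 0.1]
grip_width: 0.0503
```

Run:
```python
from h import *
st()
plan(.5810,.0397,.076,160.1)
import cv2
a=camera("scene");b=camera("top")
cv2.imwrite("pics/k3.png",cv2.convertScaleAbs(np.hstack([cv2.resize(a[225:305,290:370,::-1],(400,400),interpolation=cv2.INTER_CUBIC),cv2.resize(b[175:255,260:340,::-1],(400,400),interpolation=cv2.INTER_CUBIC)]),alpha=1.5))
```

```text
{'time_s': np.float64(13.6), 'position': array([0.5805, 0.0397, 0.258 ]), 'orientation': array([-1.799591e+02, -9.270000e-02,  1.596666e+02]), 'force': array([-0.1564, -0.1466,  0.0931]), 'wrist_torque': array([ 0.001 ,  0.0245, -0.0528]), 'grip_width': np.float64(0.0503), 'joint_pos': array([ 3.91270e+00,  2.16957e+01, -1.74900e+01,  5.09157e+01,
        8.00000e-04,  2.42461e+01])}
shift mm [-0.5  0.2 27.3] rot [-0.0007 -0.0016 -0.0076]
```

View pics/k3.png

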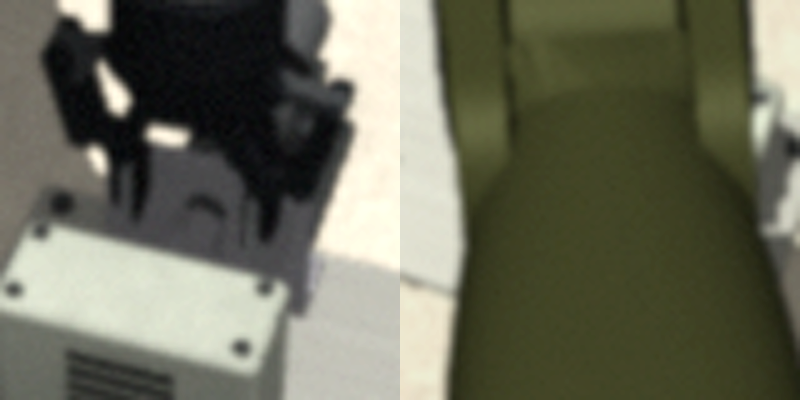

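Request:
servo_tool(commands=[0,0,3,0,0,0,-0.18,0,0,8,0,0,0,-0.18,0,0,13,0,0,0,-0.18,0,0,18,0,0,0,-0.18,0,0,22,0,0,-0.005,-0.18,0,0,25,0,0,-0.007,-0.18,0,0,27,0,0,-0.007,-0.18,0,0,27,0,0,-0.007,-0.18])

```text
time_s: 14.37
position: [0.5808, 0.0397, 0.2317]
orientation: [-180.0, -0.0, 160.1]
force: [0.1, 0.4, 0.3]
grip_width: 0.0503
```

Run:
```python
from h import *
st()
```

```text
{'time_s': np.float64(14.3667), 'position': array([0.5808, 0.0397, 0.2317]), 'orientation': array([-1.799803e+02, -4.690000e-02,  1.600708e+02]), 'force': array([0.0965, 0.3592, 0.3395]), 'wrist_torque': array([ 0.0142, -0.0465, -0.0437]), 'grip_width': np.float64(0.0503), 'joint_pos': array([ 3.91140e+00,  2.31956e+01, -1.91386e+01,  4.77167e+01,
        1.00000e-03,  2.38406e+01])}
```

Request:
servo_tool(commands=[0,0,0,0,0,0,0,0,0,0,0,0,0,0.1,0,0,0,0,0,0,0.2,0,0,0,0,0,0,0.28,0,0,0,0,0,0,0.34,0,0,0,0,0,0,0.4,0,0,0,0,0,0,0.4,0,0,0,0,0,0,0.4], grip_force=30)

```text
time_s: 15.03
position: [0.5809, 0.0394, 0.2322]
orientation: [-179.9, 0.0, 160.1]
force: [0.2, -2.9, -1.1]
grip_width: 0.0254
```

Run:
```python
from h import *
st()
```

```text
{'time_s': np.float64(15.0333), 'position': array([0.5809, 0.0394, 0.2322]), 'orientation': array([-1.799357e+02,  9.600000e-03,  1.600573e+02]), 'force': array([ 0.2219, -2.8792, -1.1012]), 'wrist_torque': array([-0.6235, -0.0399, -0.0291]), 'grip_width': np.float64(0.0254), 'joint_pos': array([  3.8942,  23.1621, -19.1179,  47.7371,  -0.0627,  23.837 ])}
```

Request:
servo_tool(commands=[0,-0.6,0,0,0,0,0.4,0,-0.6,0,0,0,0,0.45,0,-0.6,0,0,0,0,0.6,0,-0.6,0,0,0,0,1,0,-0.6,0,0,0,0,1,0,-0.6,0,0,0,0,1,0,-0.6,0,0,0,0,1,0,-0.6,0,0,0,0,1], grip_force=60)

```text
time_s: 15.7
position: [0.5807, 0.0389, 0.2325]
orientation: [-180.0, 0.0, 160.1]
force: [-2.1, -4.4, 2.6]
grip_width: 0.0222
```

Run:
```python
from h import *
st()
```

```text
{'time_s': np.float64(15.7), 'position': array([0.5807, 0.0389, 0.2325]), 'orientation': array([-1.799549e+02,  7.700000e-03,  1.600607e+02]), 'force': array([-2.0732, -4.3977,  2.572 ]), 'wrist_torque': array([-0.9453,  0.3945,  0.039 ]), 'grip_width': np.float64(0.0222), 'joint_pos': array([ 3.84430e+00,  2.31177e+01, -1.91420e+01,  4.77515e+01,
       -4.44000e-02,  2.37836e+01])}
```

Request:
servo_tool(commands=[0,-0.4,0,0,0,0,1,0,-0.6,0,0,0,0,1,0,-0.6,0,0,0,0,1,0,-0.6,0,0,0,0,1,0,-0.6,0,0,0,0,1,0,-0.6,0,0,0,0,1,0,-0.6,0,0,0,0,1,0,-0.6,0,0,0,0,1], grip_force=70)

```text
time_s: 16.37
position: [0.5806, 0.0387, 0.2325]
orientation: [180.0, 0.0, 160.1]
force: [-2.3, -1.7, 5.4]
grip_width: 0.0221
```

Request:
servo_tool(commands=[0,0,0,0,0,0,1,0,0,0,0,0,0,1,0,0,0,0,0,0,1,0,0,0,0,0,0,1,0,0,0,0,0,0,1,0,0,0,0,0,0,1,0,0,0,0,0,0,1,0,0,0,0,0,0,1])

```text
time_s: 17.03
position: [0.5806, 0.0387, 0.2325]
orientation: [180.0, -0.0, 160.1]
force: [-2.3, -2.9, 5.2]
grip_width: 0.022
```

Run:
```python
from h import *
st()
import cv2
a=camera("scene")
cv2.imwrite("pics/k4.png",cv2.convertScaleAbs(cv2.resize(a[200:335,195:425,::-1],None,fx=3.4,fy=3.4,interpolation=cv2.INTER_CUBIC),alpha=1.4))
```

```text
{'time_s': np.float64(17.0333), 'position': array([0.5806, 0.0387, 0.2325]), 'orientation': array([ 1.799831e+02, -5.200000e-03,  1.600763e+02]), 'force': array([-2.3446, -2.898 ,  5.1931]), 'wrist_torque': array([-0.4372,  0.5354,  0.0404]), 'grip_width': np.float64(0.022), 'joint_pos': array([ 3.80700e+00,  2.31029e+01, -1.91695e+01,  4.77255e+01,
        1.76000e-02,  2.37306e+01])}
```

View pics/k4.png

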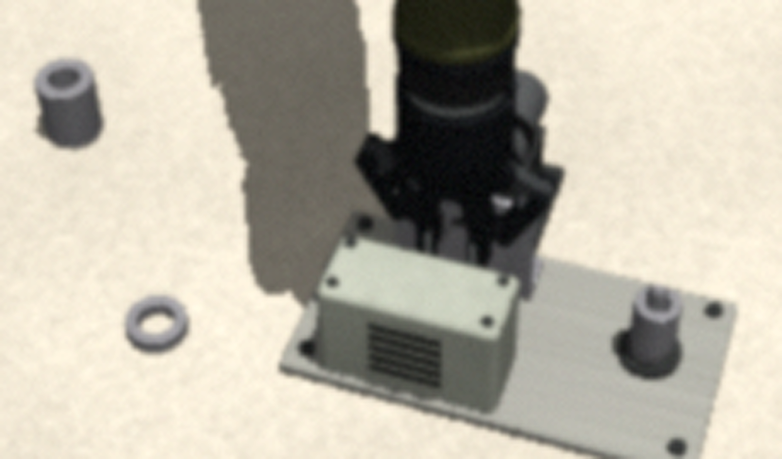

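The sleeve is seated on the shaft at (657,320) in the picture. The jaws are closed on the bolt head behind the housing, near (455,245). The grip has been steady at 22.0 mm for over a second, so I'm handing in.

```bash
python3 -c "
from h import *
robot.finish_job(); st()"
```

```text
the job is handed in; nothing more can be done
the job is handed in; nothing more can be done
```

The job is done and handed in at about 17 s of the 48 s allowed: the sleeve is on the shaft and the gripper is still holding the bolt head.

- **Sleeve:** I slid the smaller sleeve down over the shaft. At the shoulder the upward force rose to 7.7 N while the tool moved only 0.3 mm further. I then opened the gripper, and the later pictures show the sleeve upright on the shaft.
- **Bolt head:** I reached into the gap from above and closed on two flats, first at 30 N, then raised in steps to 70 N. The last readings, over about 1.3 s, showed:
  - an opening of 22.0–22.2 mm, which matches the 22 mm across flats
  - a steady tool position
  - forces of about 5 N or less

  The bolt's angle was not read directly; that it no longer turns is inferred from these readings.
- **Bystanders:** The ring and the larger sleeve stand where they did in the last picture. That picture did not include the bottle or the tube rack, but the arm went nowhere near them.

Two things disagreed along the way:
- **Camera positions:** The two cameras differed by about 3–6 mm in x, so I relied on the scene camera, which agreed with the fingertips, and on force.
- **Sideways push:** The force reached 5.4 N partway down the shaft. A shift of about 1.5 mm cleared it.

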